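# Weed out the tired spring plunger

### The job

Two brass spring plungers that look alike stand on the steel test plate, and one of them has a tired, weak spring. With each standing on the plate, push its black cap well down (about half its travel) to feel its spring, first the left one as seen from the robot, then the right one. Then stand the weak one upright in the red tray, let go of it, and leave the sound one standing on the plate.

Things in the scene. Friction and masses are not known exactly. Their poses are not given: they have to be found in the camera images.
- plunger_a: One of two look-alike loose spring plungers, 90 g, upright: brass foot 36 mm wide, 7 mm high; brass barrel 24 mm wide up to 38 mm above the underside, 26 mm collar up to 44 mm; black cap 18 mm wide, 6 mm thick on a thin stem, its top 62 mm above the underside. The cap pushes straight down 10 mm to a hard stop and springs back. Origin: centre of the cap's top; z up along the plunger.
- plunger_b: The other plunger: same sizes, looks, weight, origin and axes; only the springs differ, and which one is weak must be felt. Force to push a cap: sound spring 1.2 N per mm (6 N at 5 mm), weak spring 0.3 N per mm (1.5 N at 5 mm). At rest the weak one's cap sags 0.4 mm, the sound one's 0.1 mm: too little to see.
- plate: Flat grey steel test plate fixed to the bench, 90 mm (its x) by 170 mm (its y), 8 mm thick; origin at the centre of its underside, on the bench. Its y axis runs along the row of plungers, to the robot's left (turned at most 20 degrees); the plungers stand about 50 mm left and right of its middle. The two circles on it are only marks.
- tray: Low open red plastic tray fixed to the bench, 130 by 130 mm outside, rim 14 mm above the bench, walls 3 mm and floor 5 mm thick; origin at the centre of its underside.
There are look-alikes about, which are no part of the job. Leave any green or turquoise look-alike of the part that bears plunger_b alone.

How it is judged:
On the way, in this order (a step that is already met when the one before it is completed fails the run):
1. the cap of the left plunger is pushed down by at least 2.5 mm while it stands on the plate (((x of plunger_a in the frame of plate between -0.045 and 0.045 m and y of plunger_a in the frame of plate between -0.085 and 0.085 m and z of plunger_a in the frame of plate between 0.055 and 0.0675 m and angle between plunger_a's own z axis and vertical below 0.16 rad and y of plunger_a in the frame of plate above 0 m) or (x of plunger_b in the frame of plate between -0.045 and 0.045 m and y of plunger_b in the frame of plate between -0.085 and 0.085 m and z of plunger_b in the frame of plate between 0.055 and 0.0675 m and angle between plunger_b's own z axis and vertical below 0.16 rad and y of plunger_b in the frame of plate above 0 m))), for 0.1 s.
2. the cap of the right plunger is pushed down by at least 2.5 mm while it stands on the plate (((x of plunger_a in the frame of plate between -0.045 and 0.045 m and y of plunger_a in the frame of plate between -0.085 and 0.085 m and z of plunger_a in the frame of plate between 0.055 and 0.0675 m and angle between plunger_a's own z axis and vertical below 0.16 rad and y of plunger_a in the frame of plate below 0 m) or (x of plunger_b in the frame of plate between -0.045 and 0.045 m and y of plunger_b in the frame of plate between -0.085 and 0.085 m and z of plunger_b in the frame of plate between 0.055 and 0.0675 m and angle between plunger_b's own z axis and vertical below 0.16 rad and y of plunger_b in the frame of plate below 0 m))), for 0.1 s.
At the end, for the whole second after the job is handed in: The weak plunger (its cap sags 0.3 mm more at rest) stands on the floor of the red tray, its axis within 50 mm of the tray's middle along both sides; the sound one stands on the steel plate, its axis over the plate; both upright within 9 degrees and at rest (((x of plunger_a in the frame of tray between -0.05 and 0.05 m and y of plunger_a in the frame of tray between -0.05 and 0.05 m and z of plunger_a in the frame of tray between 0.062 and 0.06675 m and angle between each of plunger_a, plunger_b's own z axis and vertical below 0.16 rad and x of plunger_b in the frame of plate between -0.045 and 0.045 m and y of plunger_b in the frame of plate between -0.085 and 0.085 m and z of plunger_b in the frame of plate between 0.06975 and 0.072 m and linear speed of each of plunger_a, plunger_b below 0.02 m/s) or (x of plunger_b in the frame of tray between -0.05 and 0.05 m and y of plunger_b in the frame of tray between -0.05 and 0.05 m and z of plunger_b in the frame of tray between 0.062 and 0.06675 m and angle between each of plunger_b, plunger_a's own z axis and vertical below 0.16 rad and x of plunger_a in the frame of plate between -0.045 and 0.045 m and y of plunger_a in the frame of plate between -0.085 and 0.085 m and z of plunger_a in the frame of plate between 0.06975 and 0.072 m and linear speed of each of plunger_b, plunger_a below 0.02 m/s))); the robot touches nothing.
It also fails if it takes over 48 s, if anything falls off the work surface, if the arm or the gripper's body presses on something with over 40 N, if the wrist force passes 120 N, or if a joint passes its speed limit or range.

### The arm

A 6-joint arm with a two-finger parallel gripper is mounted at the origin on a cart in front of the work surface, level with it; the furniture and walls round the work are solid. World frame = base frame: x ahead of the robot, y to its left, z up, the work surface at z = 0. Lengths are in m, angles in rad, forces in N, time in s.
With the tool pointing down it reaches from about 0.425 to 0.95 m from the base axis. Payload 3.5 kg.
Tool frame: the origin (TCP) lies between the finger pads; the fingertips stand ahead of it and the grasp point (between the pads) lies 3 mm ahead of it (arm.tip_reach is the z of the fingertips in the tool frame, in m); z points along the fingers, y is the line along which they close (so a half turn about z gives the same grasp; the last joint's range is limited). The gripper opens to 85 mm and grips with 20 to 120 N. Pads are 22 mm wide; open, the fingers measure 114 mm over their backs; the gripper's body (76 mm by 85 mm) begins 54 mm behind the grasp point. The pads swing forward as they close: fully open they stand 13 mm farther back than shut.
Start: joints at [-1.332, 0.286, 1.577, -0, 1.279, -0.15], TCP at [0.256, -0.625, 0.219] pointing down, gripper open.
Joint ranges: [-2.77, 2.77], [-0.9, 2.22], [0.21, 2.48], [-1.53, 4.67], [0.24, 2.81], [-2.84, 2.84]. Speed limits (rad/s): [2.79, 2.79, 3.14, 3.14, 3.14, 3.14].

### API

Orientations are given as a unit quaternion [x, y, z, w].
In Python, from rig import arm, eyes, workorder gives the robot as it stands.
- The arm moves only by the tool apply_moves, never from a script. Its argument "series" is a list that holds one entry, the list of rows, each a list of 6 numbers: the shift along the tool's x, y, z in mm, then the turn, a rotation vector about the tool's x, y, z in rad. In form: [[[dx, dy, dz, ax, ay, az], ...]]. A call has exactly 8 rows; each row shifts and turns the commanded pose from where the row before left it, along the tool's axes as they then stand; what a row does not reach is not made up. A row lasts 1/12 s, in which the tool goes at most 41.7 mm and 7.16 degrees, less where a joint would pass 70% of its speed; a pose out of reach is approached as far as the arm can. A call with a gripper value outside its range is refused whole. "gripper" is the finger opening in mm, from 0 to 85.4, set as the call begins (left out, the last holds). The fingers move at their own pace and stop on an object; the grip force is fixed at half the most. Time passes only in rows, so rows that do not move let the fingers close, or fill a call up. It gives the time, the measured TCP pose, the force, the opening and the grip force at its end, in the units of the state.
- arm.get_obs(): the state, without advancing time (a new reading comes with each control period).
- eyes.read_camera(name): name is "scene" or "top" or "wrist"; returns (picture, depth): 420x560x3 uint8, red, green, blue; 420x560 float32, m along the optical axis (not along the pixel's ray), 0 where there is no reading.
- eyes.camera_params(name): a dict with "mtx" (3x3 intrinsics, pixels), "k1" (the pictures are not rectified: a ray, as slopes to the right and down, at radius r is drawn at 1 + k1 r^2 times it, then the intrinsics apply), "R" (3x3) and "t" (3): a world point X has camera coordinates R X + t; the wrist camera has in their place "hand_eye" (4x4, takes a point from camera to tool coordinates, whose origin is the TCP and whose axes are the flange's). Camera axes: x right, y down, z forward; pixel columns grow to the right and rows downward; lengths in m; the calibration is good to about 2 mm. A picture is of the moment at which its call begins: read the wrist's pose just before it. camera_params takes no time and is no camera call.
- workorder.job_done(): hands the job in; it is judged then, once.
The state is a dict: "t": time; "joint_pos": joint angles; "joint_velocities": joint speeds; "joint_efforts": joint torques, N m; "position": TCP position; "eef_rot": TCP orientation; "force": force on the tool from outside, world axes, zero at the start; "torque": the same for the moment, N m; "width": finger opening in m; "grip_force": force on a finger pad.
Only numpy, scipy, OpenCV 4.12 (cv2) and the standard library are available. Lean on these libraries where they do the work, as an engineer would, in place of code of your own. Each camera call takes 0.05 s, during which the arm holds its last target. There are 200 camera calls.

## Working session

There is one attempt and no reset: what is moved stays moved. The work goes in short steps, Python scripts to look and compute and a tool call to move; the robot and the scene stay as the last step left them, time stands still between calls to the robot, and variables do not carry over. Pictures are saved under pics/ and viewed, at most 10 in all, crops included, and the job is handed in when it is done.

Besides the shell and the picture viewer there is one more tool, called after ">>>" in YAML: its name, and indented under it one key for each argument. apply_moves: Moves the arm, as the interface text tells. Its arguments: {"type":"object","properties":{"series":{"type":"array","items":{"type":"array","items":{"type":"array","items":{"type":"number"}}}},"gripper":{"type":"number"}},"required":["series"]}

```bash
ls; mkdir -p pics
python3 - <<'E'
from rig import arm,eyes
import cv2,numpy as np
o=arm.get_obs();print(o['t'],o['position'],o['eef_rot'],o['force'],o['width'],arm.tip_reach)
ims=[]
for n in('scene','top'):
    p,d=eyes.read_camera(n);np.savez(f'{n}.npz',p=p,d=d);cv2.imwrite(f'pics/{n}0.png',p[:,:,::-1])
    c=eyes.camera_params(n);print(n,c)
print(eyes.camera_params('wrist'))
E
```

```text
pics
0.0 [ 0.25572336 -0.62393934  0.21803906] [ 9.81162307e-01  1.93181601e-01 -7.90332686e-05 -1.17874900e-03] [0.36634569 0.28673796 0.22310071] 0.08521172952668322 0.022
scene {'mtx': array([[519.92226957,   0.        , 279.55999396],
       [  0.        , 519.92226957, 213.13357152],
       [  0.        ,   0.        ,   1.        ]]), 'k1': 0.014148922638013322, 'R': array([[-0.4820763 , -0.87611574,  0.00486307],
       [-0.53818355,  0.29174249, -0.79072422],
       [ 0.69134717, -0.38380663, -0.61215322]]), 't': array([0.23843002, 0.31992565, 0.80441915])}
top {'mtx': array([[448.60734017,   0.        , 281.35395446],
       [  0.        , 448.60734017, 207.91966141],
       [  0.        ,   0.        ,   1.        ]]), 'k1': 0.035293089729750676, 'R': array([[-0.02549557, -0.99930765, -0.02709588],
       [-0.98349449,  0.02993061, -0.17844534],
       [ 0.17913279,  0.02209909, -0.98357667]]), 't': array([0.04862464, 0.49309699, 1.00397852])}
{'mtx': array([[333.0863277,   0.       , 278.113402 ],
       [  0.       , 333.0863277, 216.1344577],
       [  0.       ,   0.       ,   1.       ]]), 'k1': -0.08285081618641947, 'hand_eye': array([[-1.75739906e-04, -9.46438472e-01, -3.22884171e-01,
         8.31323990e-02],
       [ 9.99999398e-01,  1.83349798e-04, -1.08171640e-03,
         1.43264695e-03],
       [ 1.08297877e-03, -3.22884166e-01,  9.46437870e-01,
        -1.54121376e-01],
       [ 0.00000000e+00,  0.00000000e+00,  0.00000000e+00,
         1.00000000e+00]])}
```

View pics/top0.png

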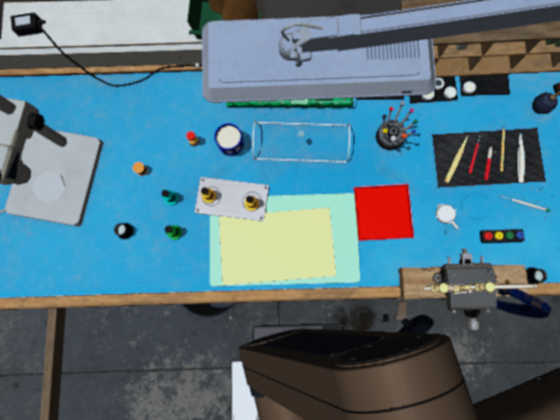

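View pics/scene0.png

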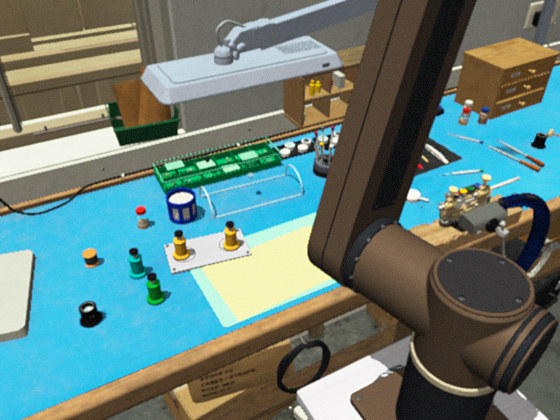

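The top view shows the plate around (232,198), with black caps near (208,190) and (252,202), and the red tray at (383,213). The scene view shows the same two plungers; the green and turquoise look-alikes stand off to the left. A lamp hangs behind the plate.

```bash
cat > h.py <<'E'
import numpy as np,cv2
from rig import arm,eyes
from scipy.spatial.transform import Rotation as Ro
def cam(n,o=None):
    c=eyes.camera_params(n)
    if n!='wrist': return c['mtx'],c['k1'],c['R'].T,-c['R'].T@c['t']
    T=c['hand_eye'];Rt=Ro.from_quat(o['eef_rot']).as_matrix()
    return c['mtx'],c['k1'],Rt@T[:3,:3],np.array(o['position'])+Rt@T[:3,3]
def ray(C,uv):
    K,k,R,t=C
    p=cv2.undistortPoints(np.array(uv,float).reshape(-1,1,2),K,np.array([k,0,0,0,0.]))[:,0]
    return t,np.c_[p,np.ones(len(p))]@R.T
def onplane(C,uv,z):
    t,d=ray(C,uv);return t+d*((z-t[2])/d[:,2])[:,None]
def blobs(m,amin=10):
    n,l,s,c=cv2.connectedComponentsWithStats(m.astype(np.uint8));return [(c[i].round(1),s[i][4],s[i][:4]) for i in range(1,n) if s[i][4]>=amin]
E
python3 - <<'E'
from h import *
f=np.load('top.npz');p=f['p'].astype(int);d=f['d'];C=cam('top')
r,g,b=p[...,0],p[...,1],p[...,2]
m=np.zeros(r.shape,bool);m[175:225,190:275]=1
for c,a,s in blobs(m&(p.max(2)<70),8): print('cap',c,a,s,onplane(C,c,.07))
for c,a,s in blobs((r>150)&(g<50)&(b<50),500):
    print('tray',c,a,s,onplane(C,c,.01))
M=((r>130)&(abs(r-b)<45)&(abs(r-g)<40)&m).astype(np.uint8)
cs=max(cv2.findContours(M,0,2)[0],key=cv2.contourArea);q=cv2.boxPoints(cv2.minAreaRect(cs));print('plate',q,onplane(C,q,.008))
K,k,R,t=C
# lamp height
for uv in[(320,90),(230,90),(410,90),(320,70),(228,138),(300,142)]:
    o,dd=ray(C,[uv]);print(uv,o+dd[0]*d[uv[1],uv[0]])
S=np.load('scene.npz');CS=cam('scene');o,dd=ray(CS,[(320,75),(180,90),(180,235),(231,225)])
for i,uv in enumerate([(320,75),(180,90),(180,235),(231,225)]):print(uv,o+dd[i]*S['d'][uv[1],uv[0]])
for c,a,s in blobs((lambda q:(q.max(2)<70))(S['p'][215:250,160:250]),8):
    c=c+[160,215];print('scap',c,a,onplane(CS,c,.067))
E
```

```text
cap [204.5 190.6] 28 [202 188   6   6] [[0.53569098 0.21046284 0.07      ]]
cap [211.  196.3] 10 [209 194   4   5] [[0.5217974  0.19540546 0.07      ]]
cap [249.5 199. ] 26 [247 197   6   5] [[0.51272772 0.10680484 0.07      ]]
tray [383.1 212.1] 2760 [355 185  58  55] [[ 0.483059   -0.20772497  0.01      ]]
plate [[193.66557 220.89783]
 [199.09685 176.54248]
 [277.29175 186.11737]
 [271.86047 230.47272]] [[0.47556182 0.24859688 0.008     ]
 [0.58567595 0.23620665 0.008     ]
 [0.55544994 0.04420586 0.008     ]
 [0.44667231 0.0598598  0.008     ]]
(320, 90) [ 0.6646263  -0.04736031  0.30290607]
(230, 90) [0.66948778 0.11759269 0.3058789 ]
(410, 90) [ 0.65637796 -0.20928472  0.30608591]
(320, 70) [ 0.69561104 -0.04765163  0.31881663]
(228, 138) [0.66806244 0.1585235  0.04900217]
(300, 142) [ 0.66805271 -0.01504631  0.00169824]
(320, 75) [ 0.85188262 -0.32037244  0.17878389]
(180, 90) [0.66564098 0.13157516 0.30703748]
(180, 235) [0.52616321 0.21127185 0.0688831 ]
(231, 225) [0.50692458 0.10781714 0.06842758]
scap [229.4 224.4] 35 [[0.51193463 0.10923291 0.067     ]]
scap [178.2 233.6] 39 [[0.53426929 0.21233614 0.067     ]]
```

```bash
cat >> h.py <<'E'
def yaw(o): 
    x=Ro.from_quat(o['eef_rot']).as_matrix()[:,0];return np.arctan2(x[1],x[0])
def plan(wps,o=None,n=8):
    """wps: (x,y,z,yaw) per call -> rows in tool axes"""
    o=o or arm.get_obs();p=np.array(o['position']);a=yaw(o)
    for w in wps:
        dp=(np.array(w[:3])-p)/n;da=(w[3]-a)/n;rows=[]
        for i in range(n):
            b=a+i*da
            rows.append([round(1000*(dp@[np.cos(b),np.sin(b),0]),1),round(1000*(dp@[np.sin(b),-np.cos(b),0]),1),round(-1000*dp[2],1),0,0,round(-da,3)])
        print(str(rows).replace(' ',''));p=np.array(w[:3]);a=w[3]
E
python3 -c "
from h import *
r=np.radians
plan([(.40,-.34,.22,r(50)),(.48,-.05,.2,r(76)),(.531,.208,.16,r(100))])"
```

```text
[[np.float64(30.1),np.float64(-26.0),np.float64(-0.2),0,0,np.float64(-0.06)],[np.float64(31.7),np.float64(-24.1),np.float64(-0.2),0,0,np.float64(-0.06)],[np.float64(33.1),np.float64(-22.2),np.float64(-0.2),0,0,np.float64(-0.06)],[np.float64(34.3),np.float64(-20.1),np.float64(-0.2),0,0,np.float64(-0.06)],[np.float64(35.5),np.float64(-18.0),np.float64(-0.2),0,0,np.float64(-0.06)],[np.float64(36.5),np.float64(-15.9),np.float64(-0.2),0,0,np.float64(-0.06)],[np.float64(37.4),np.float64(-13.6),np.float64(-0.2),0,0,np.float64(-0.06)],[np.float64(38.2),np.float64(-11.3),np.float64(-0.2),0,0,np.float64(-0.06)]]
[[np.float64(34.2),np.float64(-15.6),np.float64(2.5),0,0,np.float64(-0.057)],[np.float64(35.0),np.float64(-13.7),np.float64(2.5),0,0,np.float64(-0.057)],[np.float64(35.7),np.float64(-11.7),np.float64(2.5),0,0,np.float64(-0.057)],[np.float64(36.4),np.float64(-9.6),np.float64(2.5),0,0,np.float64(-0.057)],[np.float64(36.8),np.float64(-7.5),np.float64(2.5),0,0,np.float64(-0.057)],[np.float64(37.2),np.float64(-5.4),np.float64(2.5),0,0,np.float64(-0.057)],[np.float64(37.5),np.float64(-3.3),np.float64(2.5),0,0,np.float64(-0.057)],[np.float64(37.6),np.float64(-1.2),np.float64(2.5),0,0,np.float64(-0.057)]]
[[np.float64(32.8),np.float64(-1.6),np.float64(5.0),0,0,np.float64(-0.052)],[np.float64(32.9),np.float64(0.1),np.float64(5.0),0,0,np.float64(-0.052)],[np.float64(32.8),np.float64(1.8),np.float64(5.0),0,0,np.float64(-0.052)],[np.float64(32.7),np.float64(3.5),np.float64(5.0),0,0,np.float64(-0.052)],[np.float64(32.5),np.float64(5.2),np.float64(5.0),0,0,np.float64(-0.052)],[np.float64(32.1),np.float64(6.9),np.float64(5.0),0,0,np.float64(-0.052)],[np.float64(31.7),np.float64(8.6),np.float64(5.0),0,0,np.float64(-0.052)],[np.float64(31.2),np.float64(10.3),np.float64(5.0),0,0,np.float64(-0.052)]]
```

Setting out, closing the gripper on the way.

>>> apply_moves:
  series:
    - [[30,-26,0,0,0,-0.06],[32,-24,0,0,0,-0.06],[33,-22,0,0,0,-0.06],[34,-20,0,0,0,-0.06],[35.5,-18,0,0,0,-0.06],[36.5,-16,0,0,0,-0.06],[37,-14,0,0,0,-0.06],[38,-11,0,0,0,-0.06]]
  gripper: 0

```text
t: 0.77
position: [0.4004, -0.3396, 0.2189]
eef_rot: [0.907, 0.422, -0.0, -0.0]
force: [-0.4, -0.1, -0.8]
width: -0.0
grip_force: 0.0
```

>>> apply_moves:
  series:
    - [[34,-16,2.5,0,0,-0.057],[35,-14,2.5,0,0,-0.057],[36,-12,2.5,0,0,-0.057],[36,-10,2.5,0,0,-0.057],[37,-7.5,2.5,0,0,-0.057],[37,-5.5,2.5,0,0,-0.057],[37.5,-3,2.5,0,0,-0.057],[37.5,-1,2.5,0,0,-0.057]]

```text
t: 1.43
position: [0.48, -0.0497, 0.199]
eef_rot: [0.788, 0.616, -0.0, -0.0]
force: [0.7, 0.5, 0.4]
width: 0.0001
grip_force: 0.0
```

>>> apply_moves:
  series:
    - [[33,-1.5,5,0,0,-0.052],[33,0,5,0,0,-0.052],[33,2,5,0,0,-0.052],[32.5,3.5,5,0,0,-0.052],[32.5,5,5,0,0,-0.052],[32,7,5,0,0,-0.052],[32,8.5,5,0,0,-0.052],[31,10,5,0,0,-0.052]]

```text
t: 2.1
position: [0.5313, 0.2081, 0.1587]
eef_rot: [0.643, 0.765, -0.0, -0.0]
force: [-0.4, -0.8, -0.3]
width: -0.0001
grip_force: 0.0
```

Run:
```python
from h import *
o=arm.get_obs();print(o['position'])
p,d=eyes.read_camera('wrist');C=cam('wrist',o);np.savez('w1.npz',p=p,d=d);cv2.imwrite('pics/w1.png',p[:,:,::-1])
for c,a,s in blobs(p.max(2)<60,60): print(c,a,s,onplane(C,c,.07).round(4),d[int(c[1]),int(c[0])])
```

```text
[0.53126393 0.20807614 0.15866546]
[399.2  20.3] 221 [392   4  20  29] [[0.5872 0.3568 0.07  ]] 0.25379205
[191.3  79.3] 448 [179  67  25  26] [[0.4555 0.295  0.07  ]] 0.23330988
[213.6  86.9] 134 [206  74  13  24] [[0.4714 0.2925 0.07  ]] 0.26038945
[309.   85.9] 420 [298  75  23  24] [[0.5361 0.3042 0.07  ]] 0.23354621
[22.2 91.3] 116 [15 82 14 19] [[0.3313 0.2699 0.07  ]] 1.0919857
[ 16.5 123.9] 109 [  0 120  33  10] [[0.3259 0.2455 0.07  ]] 1.125754
[ 18.1 231.8] 5463 [  0 137  43 180] [[0.321  0.1566 0.07  ]] 0.54215384
[287.1 210.7] 279 [278 202  20  18] [[0.5375 0.2129 0.07  ]] 0.25540853
[384.9 274.7] 202 [374 260  20  32] [[0.6275 0.172  0.07  ]] 0.3123869
[288.2 373.4] 39979 [ 13 267 547 153] [[0.5676 0.0553 0.07  ]] 0.11704142
[449.2 289.5] 168 [440 271  16  35] [[0.6874 0.1671 0.07  ]] 0.30225062
[517.5 302.1] 309 [507 289  23  28] [[0.757 0.164 0.07 ]] 0.35247225
[554.  302.6] 147 [546 295  14  15] [[0.7951 0.1683 0.07  ]] 0.3535826
[522.8 318.7] 81 [516 314  17  11] [[0.7706 0.1478 0.07  ]] 0.3627965
[499.3 336.5] 356 [488 320  25  35] [[0.7553 0.1259 0.07  ]] 0.36686027
```

View pics/w1.png

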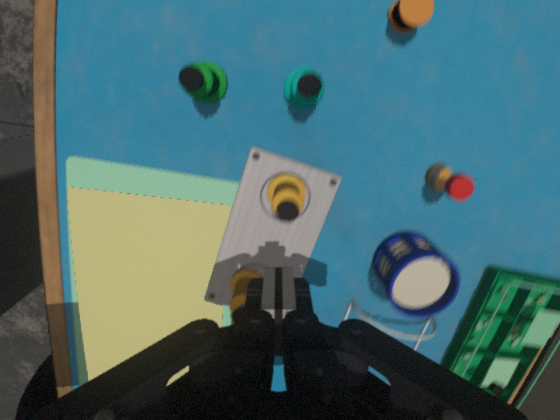

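The wrist view shows the left plunger's cap at (287,211), with the green and turquoise look-alikes farther left. The right plunger is hidden behind the fingers at about (245,290).

>>> apply_moves:
  series:
    - [[0.5,1,10,0,0,0],[0.5,1,10,0,0,0],[0.5,1,10,0,0,0],[0.5,1,10,0,0,0],[0.5,1,10,0,0,0],[0.5,1.3,10,0,0,0],[0,0,2,0,0,0],[0,0,0,0,0,0]]

```text
t: 2.82
position: [0.5366, 0.2098, 0.096]
eef_rot: [0.645, 0.764, -0.001, -0.001]
force: [-0.2, -0.2, -0.2]
width: -0.0
grip_force: 0.0
```

>>> apply_moves:
  series:
    - [[0,0,1,0,0,0],[0,0,1,0,0,0],[0,0,1,0,0,0],[0,0,1,0,0,0],[0,0,1,0,0,0],[0,0,0,0,0,0],[0,0,0,0,0,0],[0,0,0,0,0,0]]

```text
t: 3.48
position: [0.5373, 0.2105, 0.0925]
eef_rot: [0.644, 0.765, 0.0, 0.0]
force: [0.2, 0.8, -0.1]
width: 0.0003
grip_force: 0.0
```

>>> apply_moves:
  series:
    - [[0,0,1,0,0,0],[0,0,1,0,0,0],[0,0,1,0,0,0],[0,0,0,0,0,0],[0,0,0,0,0,0],[0,0,0,0,0,0],[0,0,0,0,0,0],[0,0,0,0,0,0]]

```text
t: 4.15
position: [0.5373, 0.2104, 0.0895]
eef_rot: [0.645, 0.765, 0.0, 0.0]
force: [-0.5, -0.4, -0.4]
width: 0.0002
grip_force: 0.0
```

>>> apply_moves:
  series:
    - [[0,0,1,0,0,0],[0,0,1,0,0,0],[0,0,1,0,0,0],[0,0,0,0,0,0],[0,0,0,0,0,0],[0,0,0,0,0,0],[0,0,0,0,0,0],[0,0,0,0,0,0]]

```text
t: 4.82
position: [0.5374, 0.2104, 0.0865]
eef_rot: [0.645, 0.765, 0.0, 0.0]
force: [0.9, -0.0, 0.0]
width: -0.0002
grip_force: 0.0
```

Run:
```python
from h import *
F=[]
for i in range(6):
    o=arm.get_obs();F.append(o['force'][2]);eyes.read_camera('wrist')
print(o['position'],np.round(F,2))
```

```text
[0.53732141 0.21041078 0.08646206] [ 0.01 -0.01 -0.79  0.48  0.6  -0.37]
```

Run:
```python
from h import *
o=arm.get_obs()
p,_=eyes.read_camera('scene');w,_=eyes.read_camera('wrist')
a=cv2.resize(p[180:270,130:250],(480,360),interpolation=2);b=cv2.resize(w[180:330,210:350],(312,360))
cv2.imwrite('pics/s2.png',np.hstack([a,b])[:,:,::-1])
```

```text
(no output)
```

View pics/s2.png

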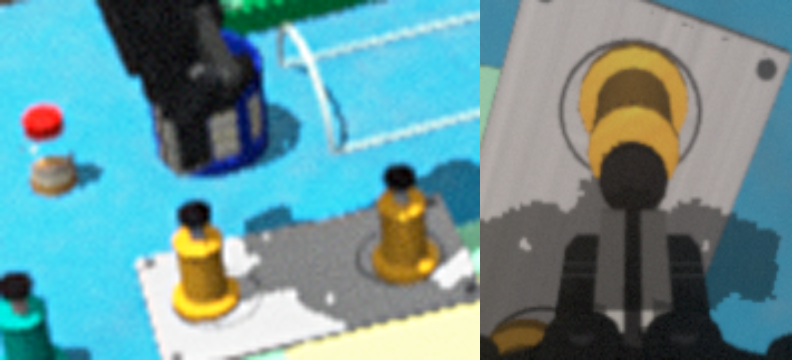

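The left half is the scene view: the fingertips are well above or behind the left cap, whose top is at about (178,234) in full-picture pixels. The right half is the wrist view: the cap is fully visible ahead of the fingertip edge at about row 267. So they are not touching yet, and I'll check with depth.

Run:
```python
from h import *
o=arm.get_obs();P=np.array(o['position']);print(P)
w,d=eyes.read_camera('wrist');C=cam('wrist',o)
for u in(262,268,272,277,286):
  for v in (240,250,258,264,270,276,284):
    t,r=ray(C,[(u,v)]);X=t+r[0]*d[v,u];print(u,v,w[v,u],(X*1000).round(0),end=' | ')
  print()
S,sd=eyes.read_camera('scene');CS=cam('scene')
for u,v in[(178,231),(178,234),(176,220),(178,216),(170,214),(185,214)]:
    t,r=ray(CS,[(u,v)]);print(u,v,S[v,u],(1000*(t+r[0]*sd[v,u])).round())
K,k,R,t=CS
for z in(.0645,.0865,.1):print(cv2.projectPoints(np.array([[P[0],P[1],z]]),cv2.Rodrigues(R.T)[0],-R.T@t,K,np.array([k,0,0,0]))[0].ravel())
```

```text
[0.53730616 0.21040533 0.08644983]
262 240 [200 149  64] [527. 211.  51.] | 262 250 [189 138  59] [528. 204.  52.] | 262 258 [94 91 88] [531. 177.   6.] | 262 264 [95 90 88] [531. 172.   8.] | 262 270 [94 90 86] [532. 168.   9.] | 262 276 [95 93 91] [533. 162.   8.] | 262 284 [52 48 45] [529. 215. 111.] | 
268 240 [185 142  58] [531. 212.  52.] | 268 250 [48 45 43] [531. 213.  69.] | 268 258 [44 39 36] [532. 207.  68.] | 268 264 [37 34 33] [533. 204.  69.] | 268 270 [83 79 77] [531. 219. 104.] | 268 276 [83 77 77] [531. 219. 111.] | 268 284 [85 81 78] [532. 219. 117.] | 
272 240 [88 67 33] [533. 212.  52.] | 272 250 [43 40 33] [533. 213.  69.] | 272 258 [42 37 33] [534. 208.  69.] | 272 264 [36 31 30] [535. 205.  70.] | 272 270 [86 83 78] [533. 219. 104.] | 272 276 [87 84 79] [533. 219. 109.] | 272 284 [85 81 78] [533. 219. 117.] | 
277 240 [41 35 30] [535. 218.  65.] | 277 250 [43 39 35] [536. 214.  69.] | 277 258 [34 31 30] [537. 209.  69.] | 277 264 [36 34 32] [538. 205.  70.] | 277 270 [38 37 34] [535. 219. 103.] | 277 276 [34 31 28] [535. 220. 111.] | 277 284 [26 25 26] [535. 221. 118.] | 
286 240 [163 125  56] [542. 213.  52.] | 286 250 [44 39 38] [541. 215.  69.] | 286 258 [42 40 36] [542. 210.  69.] | 286 264 [34 31 31] [543. 206.  69.] | 286 270 [85 81 81] [539. 220. 104.] | 286 276 [84 81 78] [539. 221. 111.] | 286 284 [80 76 74] [539. 221. 117.] | 
178 231 [29 29 35] [539. 211.  69.]
178 234 [27 28 32] [532. 213.  68.]
176 220 [21 21 23] [520. 216. 114.]
178 216 [21 25 24] [525. 210. 118.]
170 214 [86 85 99] [536. 222. 120.]
185 214 [128 125 111] [642. 162.  25.]
[178.72646309 233.40628784]
[177.47695267 224.98495698]
[176.69369582 219.7087386 ]
```

Both cameras put the closed fingertips at z ≈ 0.10, about 35 mm higher than tip_reach implies, which fits the missing contact force. I'll lower further and feel for the cap.

>>> apply_moves:
  series:
    - [[0,0,6,0,0,0],[0,0,6,0,0,0],[0,0,6,0,0,0],[0,0,4,0,0,0],[0,0,2,0,0,0],[0,0,0,0,0,0],[0,0,0,0,0,0],[0,0,0,0,0,0]]

```text
t: 5.98
position: [0.5376, 0.2105, 0.0627]
eef_rot: [0.645, 0.765, 0.0, 0.0]
force: [-0.6, 0.5, 0.4]
width: -0.0004
grip_force: 0.0
```

```bash
cat > look.py <<'E'
from h import *
F=[]
for i in range(6):
    o=arm.get_obs();F.append(o['force'][2]);w,d=eyes.read_camera('wrist')
C=cam('wrist',o)
print(o['t'],o['position'],np.round(F,2),np.mean(F))
for v in range(240,290,4):
    t,r=ray(C,[(272,v)]);X=t+r[0]*d[v,272];print(v,w[v,272],(X*1000).round(1))
E
python3 look.py
```

```text
6.2333 [0.53752112 0.21045276 0.06276293] [ 0.43 -0.28  0.42  0.09  0.3   0.31] 0.2136867815399336
240 [157 117  50] [532.4 221.3  50.4]
244 [199 162  65] [532.8 219.4  51.2]
248 [202 155  66] [533.1 217.6  52.5]
252 [198 153  60] [533.5 215.1  52.2]
256 [116  87  41] [533.9 212.4  51.4]
260 [42 33 29] [533.4 217.1  65.9]
264 [45 42 40] [533.5 216.7  69.4]
268 [78 75 71] [533.1 220.2  80.5]
272 [87 83 81] [533.3 219.5  82.9]
276 [86 81 79] [533.3 220.1  87.6]
280 [84 79 77] [533.3 220.1  91.2]
284 [85 80 76] [533.4 220.2  94.6]
288 [83 79 75] [533.5 219.2  96.2]
```

>>> apply_moves:
  series:
    - [[0,0,3,0,0,0],[0,0,3,0,0,0],[0,0,2,0,0,0],[0,0,2,0,0,0],[0,0,1,0,0,0],[0,0,0,0,0,0],[0,0,0,0,0,0],[0,0,0,0,0,0]]

```text
t: 6.95
position: [0.5376, 0.2105, 0.0517]
eef_rot: [0.645, 0.765, 0.0, 0.0]
force: [1.1, 1.0, 1.4]
width: 0.0003
grip_force: 0.9
```

>>> apply_moves:
  series:
    - [[0,0,1,0,0,0],[0,0,0,0,0,0],[0,0,0,0,0,0],[0,0,1,0,0,0],[0,0,0,0,0,0],[0,0,0,0,0,0],[0,0,0,0,0,0],[0,0,0,0,0,0]]

```text
t: 7.62
position: [0.5375, 0.2104, 0.0496]
eef_rot: [0.645, 0.765, 0.0, 0.0]
force: [0.2, 0.1, 1.8]
width: 0.0001
grip_force: 1.2
```

```bash
python3 look.py
```

```text
7.8667 [0.53743163 0.2104255  0.04950644] [1.79 2.11 2.3  2.63 2.04 2.31] 2.196837323884321
240 [102  78  40] [532.4 220.6  35.5]
244 [102  75  38] [532.5 220.5  40.7]
248 [104  80  42] [532.6 221.   47. ]
252 [199 167  68] [532.6 221.   51.7]
256 [200 160  64] [532.9 219.3  52.8]
260 [199 152  60] [533.4 216.3  51.1]
264 [36 28 23] [533.3 217.4  57.6]
268 [80 74 71] [533.1 219.3  65.5]
272 [85 83 79] [533.1 219.8  70.2]
276 [87 84 79] [533.2 220.   74.3]
280 [88 82 79] [533.3 219.4  76.7]
284 [85 83 78] [533.4 219.3  79.8]
288 [86 82 78] [533.4 219.4  83.3]
```

>>> apply_moves:
  series:
    - [[0,0,1,0,0,0],[0,0,1,0,0,0],[0,0,0,0,0,0],[0,0,0,0,0,0],[0,0,0,0,0,0],[0,0,0,0,0,0],[0,0,0,0,0,0],[0,0,0,0,0,0]]

```text
t: 8.58
position: [0.5376, 0.2105, 0.0482]
eef_rot: [0.644, 0.765, 0.0, 0.0]
force: [0.5, 0.3, 5.3]
width: -0.0001
grip_force: 2.9
```

```bash
python3 look.py|head -1; python3 -c "
from h import *
plan([(.5375,.2105,.09,yaw(arm.get_obs())),(.5135,.1085,.07,yaw(arm.get_obs()))])"|sed 's/np.float64//g'
```

```text
8.8333 [0.53759162 0.21046066 0.04814225] [5.34 5.64 6.5  5.4  6.69 4.83] 5.732709922783358
[[(0.0),(-0.0),(-5.2),0,0,(-0.0)],[(0.0),(-0.0),(-5.2),0,0,(-0.0)],[(0.0),(-0.0),(-5.2),0,0,(-0.0)],[(0.0),(-0.0),(-5.2),0,0,(-0.0)],[(0.0),(-0.0),(-5.2),0,0,(-0.0)],[(0.0),(-0.0),(-5.2),0,0,(-0.0)],[(0.0),(-0.0),(-5.2),0,0,(-0.0)],[(0.0),(-0.0),(-5.2),0,0,(-0.0)]]
[[(-12.1),(-5.1),(2.5),0,0,(-0.0)],[(-12.1),(-5.1),(2.5),0,0,(-0.0)],[(-12.1),(-5.1),(2.5),0,0,(-0.0)],[(-12.1),(-5.1),(2.5),0,0,(-0.0)],[(-12.1),(-5.1),(2.5),0,0,(-0.0)],[(-12.1),(-5.1),(2.5),0,0,(-0.0)],[(-12.1),(-5.1),(2.5),0,0,(-0.0)],[(-12.1),(-5.1),(2.5),0,0,(-0.0)]]
```

Force went 2.2 → 5.7 N in the last ~1.3 mm, and the commanded 2 mm wasn't reached. That fits a soft spring meeting its hard stop, with contact near TCP z ≈ 0.059. Comparing with the right one next.

>>> apply_moves:
  series:
    - [[0,0,-4,0,0,0],[0,0,-6,0,0,0],[0,0,-7,0,0,0],[0,0,-7,0,0,0],[0,0,-7,0,0,0],[0,0,-6,0,0,0],[0,0,-5,0,0,0],[0,0,0,0,0,0]]

```text
t: 9.55
position: [0.5381, 0.2106, 0.091]
eef_rot: [0.644, 0.765, 0.001, 0.001]
force: [0.6, 0.3, 0.7]
width: -0.0001
grip_force: 0.0
```

>>> apply_moves:
  series:
    - [[-12,-5,0,0,0,0],[-14,-6,0,0,0,0],[-14,-6,0,0,0,0],[-14,-6,0,0,0,0],[-14,-6,0,0,0,0],[-14,-6,0,0,0,0],[-13,-5,0,0,0,0],[0,0,0,0,0,0]]

```text
t: 10.22
position: [0.5127, 0.1076, 0.0886]
eef_rot: [0.645, 0.764, -0.001, -0.0]
force: [-0.2, -0.8, -0.1]
width: -0.0
grip_force: 0.0
```

```bash
cat > w.py <<'E'
from h import *
o=arm.get_obs();print(o['position'],np.degrees(yaw(o)))
p,d=eyes.read_camera('wrist');C=cam('wrist',o)
for c,a,s in blobs(p[:300].max(2)<60,60):
    if s[2]<60: print(c,a,s,onplane(C,c,.069).round(4),d[int(c[1]),int(c[0])])
cv2.imwrite('pics/w3.png',p[:,:,::-1])
E
python3 w.py
```

```text
[0.5127203  0.10761656 0.08863513] 99.61032285305674
[362.1  73.7] 1050 [344  55  37  38] [[0.5373 0.2096 0.069 ]] 0.0
[538.8  71.9] 637 [526  54  28  34] [[0.6281 0.2298 0.069 ]] 0.20849636
[331.5  86.8] 166 [326  71  20  29] [[0.5237 0.2009 0.069 ]] 0.19146003
[  2.6 244.6] 416 [  0 190   9  91] [[0.3464 0.0839 0.069 ]] 0.47929868
[550.3 242. ] 230 [533 229  27  23] [[0.674  0.1413 0.069 ]] 0.210094
[280.2 262.8] 975 [267 240  30  60] [[0.515  0.1021 0.069 ]] 0.19186734
[554.6 290.1] 206 [546 273  14  27] [[0.6931 0.1102 0.069 ]] 0.27525637
[301.3 288.7] 357 [293 277  19  23] [[0.5303 0.0872 0.069 ]] 0.1452394
[255. 289.] 334 [246 278  18  22] [[0.5031 0.0823 0.069 ]] 0.1442469
```

View pics/w3.png

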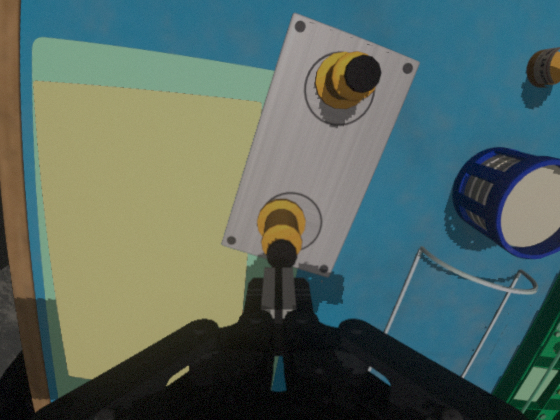

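The wrist view shows the left plunger standing at (361,74) and the right cap at about (282,254), just ahead of the tips. A 3 mm shift along tool y centres it.

>>> apply_moves:
  series:
    - [[0,1,5,0,0,0],[0,1,6,0,0,0],[0,1,6,0,0,0],[0,0,5,0,0,0],[0,0,3,0,0,0],[0,0,1,0,0,0],[0,0,0,0,0,0],[0,0,0,0,0,0]]

```text
t: 10.93
position: [0.517, 0.1106, 0.0634]
eef_rot: [0.644, 0.765, 0.0, 0.0]
force: [0.2, 0.2, -0.2]
width: -0.0002
grip_force: 0.0
```

>>> apply_moves:
  series:
    - [[0,0,2,0,0,0],[0,0,2,0,0,0],[0,0,1,0,0,0],[0,0,1,0,0,0],[0,0,0,0,0,0],[0,0,0,0,0,0],[0,0,0,0,0,0],[0,0,0,0,0,0]]

```text
t: 11.6
position: [0.5169, 0.1105, 0.0575]
eef_rot: [0.645, 0.765, 0.0, 0.0]
force: [-0.7, 0.1, 0.1]
width: -0.0
grip_force: 0.3
```

```bash
python3 look.py|head -1
```

```text
11.85 [0.51692678 0.11049438 0.05747695] [0.07 0.44 0.58 0.94 0.38 1.08] 0.5809020196985046
```

>>> apply_moves:
  series:
    - [[0,0,1,0,0,0],[0,0,1,0,0,0],[0,0,1,0,0,0],[0,0,0,0,0,0],[0,0,0,0,0,0],[0,0,0,0,0,0],[0,0,0,0,0,0],[0,0,0,0,0,0]]

```text
t: 12.57
position: [0.5171, 0.1105, 0.0546]
eef_rot: [0.645, 0.765, 0.0, 0.0]
force: [-1.4, -0.9, 4.1]
width: -0.0001
grip_force: 2.1
```

```bash
python3 look.py|head -1
```

```text
12.8167 [0.51702589 0.11051953 0.05452407] [4.06 4.36 4.44 4.34 5.07 4.91] 4.529537708690177
```

Right: about 1.3 N/mm with contact near TCP z 0.058, so this one is sound. Left: ~2.2 N at ~8.6 mm, then the stop, so that one is weak. One more millimetre on the right, then I'll go and fetch the left one.

>>> apply_moves:
  series:
    - [[0,0,1,0,0,0],[0,0,0,0,0,0],[0,0,0,0,0,0],[0,0,-4,0,0,0],[0,0,-8,0,0,0],[0,0,-10,0,0,0],[0,0,-10,0,0,0],[0,0,-6,0,0,0]]

```text
t: 13.53
position: [0.5175, 0.1105, 0.0931]
eef_rot: [0.644, 0.765, 0.001, 0.001]
force: [-0.0, -0.2, -0.2]
width: -0.0002
grip_force: 0.0
```

>>> apply_moves:
  series:
    - [[10,4,0,0,0,0],[15,6,0,0,0,0],[17,6.5,0,0,0,0],[17,6.5,0,0,0,0],[17,6.5,0,0,0,0],[13,5,0,0,0,0],[7,3,0,0,0,0],[0,0,0,0,0,0]]
  gripper: 55

```text
t: 14.2
position: [0.5377, 0.213, 0.0913]
eef_rot: [0.644, 0.765, 0.0, -0.0]
force: [-1.0, -0.3, 0.5]
width: 0.0548
grip_force: 0.0
```

Run:
```python
from h import *
o=arm.get_obs();print(o['t'],o['position'],np.degrees(yaw(o)),o['width'])
p,d=eyes.read_camera('wrist');C=cam('wrist',o)
s,_=eyes.read_camera('scene')
cv2.imwrite('pics/w4.png',np.hstack([p[180:420,140:420],cv2.resize(s[160:280,110:270],(320,240))])[:,:,::-1])
for c,a,b in blobs(p[:300].max(2)<60,60):
    if b[2]<60: print(c,a,b,onplane(C,c,.069).round(4))
```

```text
14.2 [0.53769385 0.21299837 0.09133311] 99.85310836710597 0.05484752106093795
[425.8   9.1] 337 [413   0  32  19] [[0.5864 0.3509 0.069 ]]
[146.   80.8] 920 [129  64  35  35] [[0.4562 0.2942 0.069 ]]
[181.7  88.3] 412 [164  68  28  37] [[0.4746 0.2933 0.069 ]]
[305.6  89.4] 872 [290  73  32  34] [[0.5362 0.303  0.069 ]]
[276.8 254.7] 634 [263 241  29  29] [[0.5374 0.211  0.069 ]]
[342.2 287.9] 327 [335 271  18  29] [[0.5804 0.1957 0.069 ]]
[214.2 288.2] 313 [204 272  18  28] [[0.5037 0.1822 0.069 ]]
[189.1 291.5] 158 [180 283  18  17] [[0.4887 0.1771 0.069 ]]
[367.2 291.5] 177 [359 283  18  17] [[0.5963 0.1958 0.069 ]]
```

View pics/w4.png

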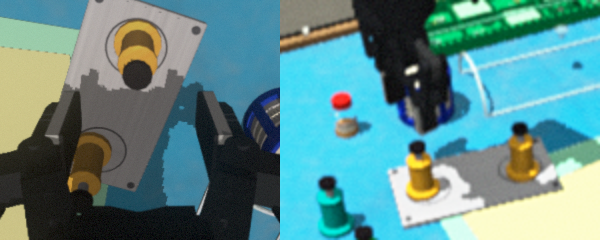

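The open fingers straddle the left plunger, with its cap at wrist pixel (277,255), i.e. (0.537, 0.211). Both plungers still stand. Lowering around the barrel.

>>> apply_moves:
  series:
    - [[-1,0,8,0,0,0],[-1,0,12,0,0,0],[0,0,14,0,0,0],[0,0,14,0,0,0],[0,0,14,0,0,0],[0,0,9,0,0,0],[0,0,4,0,0,0],[0,0,0,0,0,0]]

```text
t: 14.97
position: [0.5368, 0.2088, 0.0146]
eef_rot: [0.645, 0.764, -0.001, -0.001]
force: [-0.3, -0.4, -0.1]
width: 0.0548
grip_force: 0.0
```

Run:
```python
from h import *
o=arm.get_obs();print(o['t'],o['position'],np.degrees(yaw(o)),o['width'],o['force'])
p,d=eyes.read_camera('wrist');C=cam('wrist',o)
s,_=eyes.read_camera('scene')
cv2.imwrite('pics/w5.png',np.hstack([p[180:420,140:420],cv2.resize(s[160:280,110:270],(320,240))])[:,:,::-1])
for u in (205,212,220,335,342,350):
  for v in range(232,300,8):
    t,r=ray(C,[(u,v)]);X=t+r[0]*d[v,u];print((X*1000).round(0),end='')
  print()
```

```text
14.9667 [0.53675574 0.20875944 0.0146073 ] 99.69931442221196 0.05483933609204496 [-0.26871282 -0.41618742 -0.13623884]
[496. 220.   6.][497. 216.   7.][497. 211.   6.][497. 206.   7.][498. 202.   8.][503. 213.  36.][504. 213.  42.][506. 214.  50.][507. 214.  55.]
[500. 221.   8.][500. 216.   7.][501. 212.   8.][501. 207.   8.][502. 203.   8.][506. 213.  35.][507. 214.  43.][508. 213.  48.][509. 210.  49.]
[504. 222.   9.][504. 217.   8.][505. 212.   6.][505. 208.   8.][506. 203.   8.][506. 198.   7.][509. 207.  30.][510. 204.  32.][510. 199.  32.]
[563. 232.   8.][564. 228.   8.][565. 223.   7.][566. 218.   8.][567. 214.   7.][568. 209.   7.][569. 204.   8.][571. 199.   7.][565. 207.  29.]
[566. 233.   8.][567. 228.   8.][569. 224.   8.][570. 219.   7.][571. 214.   7.][564. 223.  35.][562. 223.  43.][563. 220.  44.][563. 217.  45.]
[571. 233.   7.][572. 228.   7.][573. 225.   8.][574. 220.   8.][575. 215.   8.][567. 224.  35.][566. 224.  42.][565. 223.  48.][564. 223.  55.]
```

View pics/w5.png

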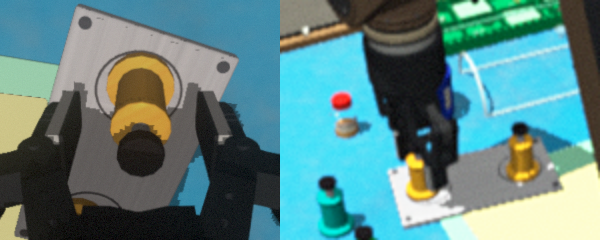

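The fingers straddle the barrel, with tips at about z 0.03. Going 6 mm lower, then closing.

>>> apply_moves:
  series:
    - [[1,0,3,0,0,0],[0,0,3,0,0,0],[0,0,0,0,0,0],[0,0,0,0,0,0],[0,0,0,0,0,0],[0,0,0,0,0,0],[0,0,0,0,0,0],[0,0,0,0,0,0]]

```text
t: 15.73
position: [0.5379, 0.2105, 0.0106]
eef_rot: [0.645, 0.765, 0.0, 0.0]
force: [0.2, -0.1, 0.2]
width: 0.0546
grip_force: 0.0
```

>>> apply_moves:
  series:
    - [[0,0,0,0,0,0],[0,0,0,0,0,0],[0,0,0,0,0,0],[0,0,0,0,0,0],[0,0,0,0,0,0],[0,0,0,0,0,0],[0,0,0,0,0,0],[0,0,0,0,0,0]]
  gripper: 10

```text
t: 16.4
position: [0.5377, 0.2105, 0.0106]
eef_rot: [0.644, 0.765, -0.0, -0.0]
force: [-2.0, -0.6, 4.3]
width: 0.0225
grip_force: 58.7
```

Gripped (22.5 mm, 59 N). Lifting and carrying to the tray.

>>> apply_moves:
  series:
    - [[0,0,-5,0,0,0],[0,0,-10,0,0,0],[0,0,-14,0,0,0],[0,0,-18,0,0,0],[0,0,-18,0,0,0],[0,0,-15,0,0,0],[0,0,-10,0,0,0],[0,0,0,0,0,0]]

```text
t: 17.07
position: [0.5399, 0.2109, 0.1037]
eef_rot: [0.645, 0.765, 0.002, 0.002]
force: [0.1, -0.6, -1.4]
width: 0.0226
grip_force: 58.8
```

```bash
python3 - <<'E' | sed 's/np.float64//g'
from h import *
o=arm.get_obs();print(o['t'],o['position'],o['width'],o['grip_force'],o['force']);a=yaw(o)
d=np.array([.483,-.207])-o['position'][:2];print(d@[np.cos(a),np.sin(a)],d@[np.sin(a),-np.cos(a)])
p,_=eyes.read_camera('scene');cv2.imwrite('pics/s6.png',p[:,:,::-1])
E
```

```text
17.0667 [0.53985054 0.21094629 0.10372593] 0.022632907301317718 58.75290209543891 [ 0.12096881 -0.57947091 -1.4076595 ]
-0.40229806162161164 -0.12675707307061682
```

View pics/s6.png

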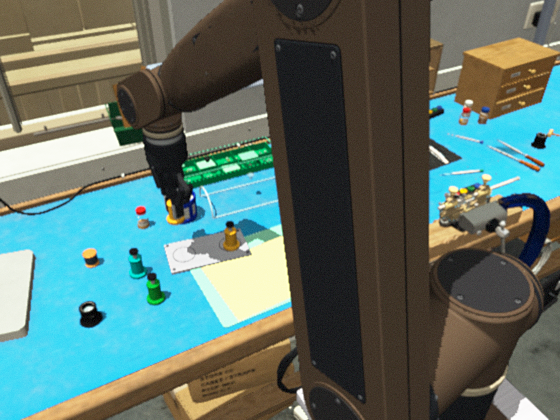

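The plunger is lifted in the fingers at (180,212), and the sound one stands on the plate at (231,237).

>>> apply_moves:
  series:
    - [[-10,-3,0,0,0,0],[-19,-6,0,0,0,0],[-28,-9,0,0,0,0],[-30,-9.5,0,0,0,0],[-30,-9.5,0,0,0,0],[-30,-9.5,0,0,0,0],[-30,-9.5,0,0,0,0],[-30,-9.5,0,0,0,0]]

```text
t: 17.78
position: [0.5064, -0.0063, 0.0987]
eef_rot: [0.645, 0.765, -0.001, -0.001]
force: [0.5, -0.1, -0.9]
width: 0.0229
grip_force: 58.8
```

>>> apply_moves:
  series:
    - [[-30,-9.5,0,0,0,0],[-30,-9.5,0,0,0,0],[-30,-9.5,0,0,0,0],[-30,-9.5,0,0,0,0],[-30,-9.5,0,0,0,0],[-25,-8,0,0,0,0],[-14,-4.5,0,0,0,0],[-6,-2,0,0,0,0]]

```text
t: 18.45
position: [0.4785, -0.2094, 0.099]
eef_rot: [0.646, 0.764, -0.0, -0.001]
force: [-0.4, -0.2, -0.9]
width: 0.023
grip_force: 58.8
```

Run:
```python
from h import *
o=arm.get_obs();print(o['t'],o['position'],np.degrees(yaw(o)),o['width'],o['grip_force'],o['force'],Ro.from_quat(o['eef_rot']).as_matrix()[:,2].round(4))
p,_=eyes.read_camera('wrist');o=arm.get_obs();C=cam('wrist',o);r=p.astype(int)
M=((r[...,0]>90)&(r[...,1]<50)&(r[...,2]<50)).astype(np.uint8)
q=np.vstack(cv2.findContours(M,0,2)[0]);b=cv2.boundingRect(q);print(b)
cv2.imwrite('pics/w7.png',p[:,:,::-1])
t,_=eyes.read_camera('top');t=t.astype(int)
for c,a,s in blobs((t[...,0]>150)&(t[...,1]<50)&(t[...,2]<50),200): print(c,a,s)
```

```text
18.45 [ 0.47850751 -0.20939493  0.09899806] 99.56749763937431 0.02300130618839337 58.78789362846874 [-0.39557522 -0.19036811 -0.8562752 ] [-2.2e-03  8.0e-04 -1.0e+00]
(198, 119, 327, 242)
[364. 205.] 639 [355 187  25  48]
```

View pics/w7.png

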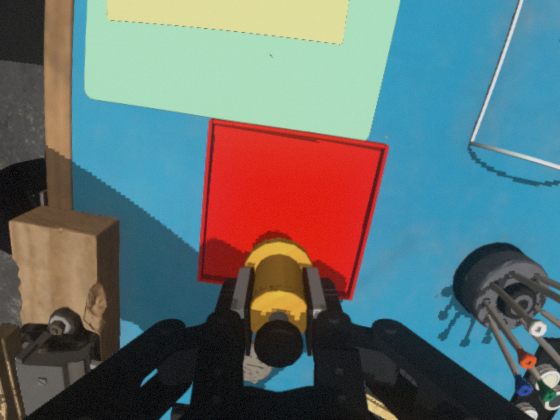

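The wrist view shows the tray with corners at about (212,119), (387,146), (352,298) and (200,280), and the plunger upright in the grip. I'll check the tray's centre from those corners.

Run:
```python
from h import *
o=arm.get_obs();C=cam('wrist',o)
q=onplane(C,[(212,119),(387,146),(352,298),(200,280)],.014);print(q.round(3),q.mean(0))
f=np.load('top.npz');C=cam('top');print(onplane(C,[(356,188),(410,185),(412,239),(357,241)],.014).round(3))
m=q.mean(0)-o['position'];a=yaw(o);print(m[:2]@[np.cos(a),np.sin(a)],m[:2]@[np.sin(a),-np.cos(a)])
```

```text
[[ 0.421 -0.144  0.014]
 [ 0.547 -0.142  0.014]
 [ 0.552 -0.268  0.014]
 [ 0.425 -0.272  0.014]] [ 0.48633811 -0.2067385   0.014     ]
[[ 0.543 -0.146  0.014]
 [ 0.546 -0.275  0.014]
 [ 0.416 -0.27   0.014]
 [ 0.415 -0.141  0.014]]
-0.0001248157915287573 0.007441999988771022
```

>>> apply_moves:
  series:
    - [[0,2,8,0,0,0],[0,2,14,0,0,0],[0,2,18,0,0,0],[0,0,18,0,0,0],[0,0,15,0,0,0],[0,0,8,0,0,0],[0,0,4,0,0,0],[0,0,2,0,0,0]]

```text
t: 19.22
position: [0.4858, -0.2052, 0.0125]
eef_rot: [0.644, 0.765, -0.0, -0.001]
force: [-0.2, -0.6, -1.4]
width: 0.0229
grip_force: 58.8
```

>>> apply_moves:
  series:
    - [[0,0,0,0,0,0],[0,0,1,0,0,0],[0,0,0,0,0,0],[0,0,0,0,0,0],[0,0,0,0,0,0],[0,0,0,0,0,0],[0,0,0,0,0,0],[0,0,0,0,0,0]]

```text
t: 19.88
position: [0.4861, -0.2064, 0.0126]
eef_rot: [0.645, 0.765, 0.0, 0.0]
force: [-0.1, -0.2, -0.9]
width: 0.0227
grip_force: 58.8
```

>>> apply_moves:
  series:
    - [[0,0,1,0,0,0],[0,0,1,0,0,0],[0,0,1,0,0,0],[0,0,1,0,0,0],[0,0,0,0,0,0],[0,0,0,0,0,0],[0,0,0,0,0,0],[0,0,0,0,0,0]]

```text
t: 20.55
position: [0.4861, -0.2063, 0.0085]
eef_rot: [0.645, 0.765, 0.0, 0.0]
force: [0.2, 0.8, -1.2]
width: 0.0228
grip_force: 58.8
```

>>> apply_moves:
  series:
    - [[0,0,0.7,0,0,0],[0,0,0.6,0,0,0],[0,0,0,0,0,0],[0,0,0,0,0,0],[0,0,0,0,0,0],[0,0,0,0,0,0],[0,0,0,0,0,0],[0,0,0,0,0,0]]

```text
t: 21.22
position: [0.4862, -0.2064, 0.0076]
eef_rot: [0.644, 0.765, -0.0, 0.0]
force: [-1.2, 1.3, 6.0]
width: 0.0226
grip_force: 59.2
```

Contact with the tray floor (6 N). Releasing, then backing straight up.

>>> apply_moves:
  series:
    - [[0,0,0,0,0,0],[0,0,0,0,0,0],[0,0,0,0,0,0],[0,0,0,0,0,0],[0,0,0,0,0,0],[0,0,0,0,0,0],[0,0,0,0,0,0],[0,0,0,0,0,0]]
  gripper: 60

```text
t: 21.88
position: [0.4861, -0.2063, 0.0071]
eef_rot: [0.645, 0.765, 0.0, 0.0]
force: [-0.3, -0.1, -0.1]
width: 0.0596
grip_force: 0.0
```

>>> apply_moves:
  series:
    - [[0,0,-8,0,0,0],[0,0,-14,0,0,0],[0,0,-20,0,0,0],[0,0,-25,0,0,0],[0,0,-25,0,0,0],[0,0,-25,0,0,0],[0,0,-15,0,0,0],[0,0,0,0,0,0]]

```text
t: 22.55
position: [0.4886, -0.2078, 0.1443]
eef_rot: [0.644, 0.765, 0.001, 0.005]
force: [0.1, -0.5, 0.1]
width: 0.06
grip_force: 0.0
```

>>> apply_moves:
  series:
    - [[-8,0,0,0,0,0],[-12,0,0,0,0,0],[-15,0,0,0,0,0],[-15,0,0,0,0,0],[-10,0,0,0,0,0],[-5,0,0,0,0,0],[0,0,0,0,0,0],[0,0,0,0,0,0]]

```text
t: 23.22
position: [0.4968, -0.2706, 0.1386]
eef_rot: [0.645, 0.764, 0.0, -0.001]
force: [-0.7, -0.1, -0.4]
width: 0.0599
grip_force: 0.0
```

Run:
```python
from h import *
o=arm.get_obs();print(o['t'],o['position'],o['width'],o['force'])
p,_=eyes.read_camera('wrist');s,_=eyes.read_camera('scene')
cv2.imwrite('pics/end.png',np.hstack([cv2.resize(p,(400,300)),cv2.resize(s,(400,300))])[:,:,::-1])
```

```text
23.2167 [ 0.49684777 -0.27063686  0.13860972] 0.059944063417997503 [-0.6766859  -0.13118984 -0.36792797]
```

View pics/end.png

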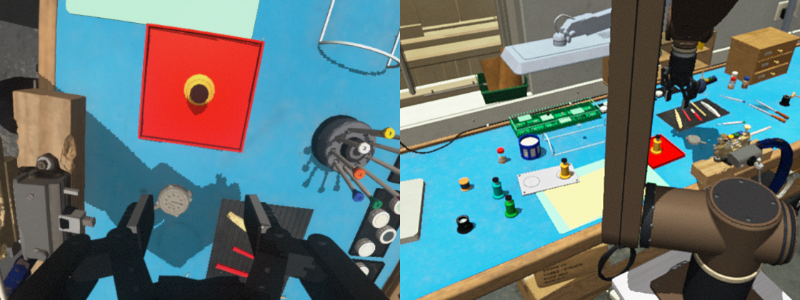

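The weak plunger stands upright near the middle of the tray, at (200,90) in the wrist half. The sound one stands on the plate, at (565,168) in the scene half. The gripper is clear of everything.

```bash
python3 -c "
from rig import workorder
print(workorder.job_done())"
```

```text
the job is handed in; nothing more can be done
None
```

Job handed in at about 23 s of the 48 s: the left plunger felt weak and stands upright in the red tray, and the right one felt sound and stays on the plate; no verdict came back, and I pushed the left cap to its 10 mm stop rather than half travel because the fingertips sat about 34 mm higher than specified.

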